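Clear the parts scale and change the batch

TASK

The tub on the weighing pan has been weighed: swap it with the tub on the yellow waiting stand, so that each finally stands upright and wholly on the other's place, putting one down somewhere free for the moment. After the weighed tub is off and while the pan is still empty, turn the dial's red max-hold hand back all the way to its zero stop, then put the next tub on, leaving the hand at zero. Set the tubs down gently, keep them upright, and leave the other things on the bench where they are.

Things in the scene. Friction and masses are not known exactly. Their poses are not given: they have to be found in the camera images.
- green_tub: Round lidded parts tub, all green with a pale label band round its side; 62 mm diameter, 85 mm tall, rigid, 0.25 to 0.5 kg. Origin: centre of its underside; z up. At the start it stands either on the weighing pan or on the waiting stand (the red tub stands on the other).
- red_tub: Round lidded parts tub, all red with a pale label band round its side; 62 mm diameter, 85 mm tall, rigid, 0.25 to 0.5 kg. Origin: centre of its underside; z up. At the start it stands either on the weighing pan or on the waiting stand (the green tub stands on the other).
- pan (a point): Centre of the top face of the weigh station's round steel weighing pan (116 mm diameter, flat, no rim), 35 mm above the table; the round dial housing is at the station's other end, its axis 215 mm away. The point's x axis is the station's forward direction (away from the robot, turned up to 0.25 rad); its y axis points from the dial to the pan.
- stand_top (a point): Centre of the top face of the fixed round yellow waiting stand (116 mm diameter, flat, no rim), 35 mm above the table; to the left or to the right of the weigh station.
- mat: Thin black rubber mat 130 x 130 x 3 mm fixed on the table on the other side of the weigh station from the stand, empty: a free place to put a tub down for the moment. Origin: centre of its underside, on the table.
- dial_axis (a point): Centre of the white dial face, on the reset hand's vertical axis, 50 mm above the table; housing 180 mm in diameter. Axes as for the pan. The zero mark (green bar at the rim, small yellow stop pin beside it) lies 2.30 rad counter-clockwise (from above) from the x axis. The two stop pins on the face are 12 mm high, 35 mm from the axis.
- reset_post (a point): Centre of the top of the red upright post on the red reset hand: 20 mm diameter, 55 mm from the dial axis, top 105 mm above the table. The hand is a flat arm 12 mm wide, 80 mm long from the axis to its pointer tip, its top 61 mm above the table, fixed to a black hub knob 38 mm in diameter, top 74 mm above the table.
- reset_hand (a joint): Angle of the red max-hold hand, rad: 0 on its zero stop (at the green mark), growing clockwise seen from above to 4.6 at the other stop. Starts between 1.3 and 3.4. Stays where it is left (about 1 N at the post moves it); brought back by turning it counter-clockwise seen from above, e.g. by pushing the post sideways round the dial until it meets the stop.
- blue_tub: Bystander: round blue lidded tub, 62 mm diameter, 85 mm tall. Origin: centre of its underside. Not to be moved.
- carton: Bystander: brown cardboard carton 120 x 90 x 70 mm. Origin: centre of its underside. Not to be moved.
- black_box: Bystander: black parts box 80 x 120 x 60 mm. Origin: centre of its underside. Not to be moved.
- bin: Bystander: open grey bin 100 x 130 x 60 mm. Origin: centre of its underside. Not to be moved.
- wrench: Bystander: steel wrench 180 mm long lying flat. Origin: on its middle line, on the table. Not to be moved.
- screwdriver: Bystander: screwdriver 190 mm long lying flat. Origin: on its middle line, on the table. Not to be moved.
- tape_roll: Bystander: upright-axis cardboard ring 100 mm diameter, 45 mm high. Origin: centre of its underside. Not to be moved.
- scale: The whole fixed blue weigh station: low base 22 mm high, pan at one end, round dial housing at the other. Origin: on the table, on the line from dial to pan, 115 mm from the pan's centre and 100 mm from the dial's axis; axes as for the pan.
- stand: The whole fixed yellow waiting stand. Origin: on the table below stand_top.
Mind the look-alikes: they are no part of the job. Several things have the shape of the green_tub; the one meant has the colours described above. Of the things shaped like the red_tub, the red one is meant.

How it is judged:
On the way, in this order (a step that is already met when the one before it is completed fails the run):
1. the weighed tub is off the pan, which is empty (no tub within 100 mm of its centre) (horizontal distance between each of green_tub, red_tub and pan above 0.1 m), for 0.2 s.
2. with the pan still empty the red hand is back at its zero stop (within 0.05 rad) (all of step 1 and value of joint reset_hand below 0.05 rad), for 0.3 s.
At the end, for the whole second after the job is handed in: The two tubs have changed places: the one that was on the pan stands on the waiting stand and the other on the pan, each upright (within 0.1 rad), at rest, with its foot on the top face and its axis within 27 mm of the centre (wholly on it); the red hand is on its zero stop (within 0.05 rad) ((((horizontal distance between green_tub and pan below 0.027 m and z of green_tub in the frame of pan between -0.005 and 0.005 m) and (horizontal distance between red_tub and stand_top below 0.027 m and z of red_tub in the frame of stand_top between -0.005 and 0.005 m)) or ((horizontal distance between red_tub and pan below 0.027 m and z of red_tub in the frame of pan between -0.005 and 0.005 m) and (horizontal distance between green_tub and stand_top below 0.027 m and z of green_tub in the frame of stand_top between -0.005 and 0.005 m))) and value of joint reset_hand below 0.05 rad and distance of each of green_tub, red_tub from where it was at the start of the episode above 0.1 m and angle between each of green_tub, red_tub's own z axis and vertical below 0.1 rad and linear speed of each of green_tub, red_tub below 0.02 m/s); the robot touches nothing.
It fails at once if a tub is tipped by more than 0.6 rad (angle between any of green_tub, red_tub's own z axis and vertical above 0.6 rad).
It fails at once if a tub is dropped or slammed onto the pan, the stand or the mat (more than 60 N) (contact force between any of green_tub, red_tub and scale above 60 N or contact force between any of green_tub, red_tub and stand above 60 N or contact force between any of green_tub, red_tub and mat above 60 N).
It fails at once if a bystander is moved by more than 40 mm (distance of any of blue_tub, carton, black_box, bin, wrench, screwdriver, tape_roll from where it was at the start of the episode above 0.04 m).
It also fails if it takes over 70 s, if anything falls off the work surface, if the arm or the gripper's body presses on something with over 40 N, if the wrist force passes 120 N, or if a joint passes its speed limit or range.

ROBOT

A 6-joint arm with a two-finger parallel gripper is mounted at the origin on the work surface. World frame = base frame: x ahead of the robot, y to its left, z up, the work surface at z = 0. Lengths are in m, angles in rad, forces in N, time in s.
With the tool pointing down it reaches from about 0.325 to 0.775 m from the base axis. Payload 5.5 kg.
Tool frame: the origin (TCP) lies on the centre line of the jaws, within the pads' length; the fingertips stand 25 mm ahead of it and the grasp point (between the pads) lies 6 mm ahead of it (arm.tip_extent is the z of the fingertips in the tool frame, in m); z points along the fingers, y is the line along which they close (so a half turn about z gives the same grasp; the last joint's range is limited). The gripper opens to 88 mm and grips with 3 to 60 N. Pads are 20 mm wide; open, the fingers measure 115 mm over their backs; the gripper's body (75 mm by 178 mm) begins 61 mm behind the grasp point.
Start: joints at [-1.259, 0.091, 1.231, -0, 1.82, -0.057], TCP at [0.216, -0.56, 0.248] pointing down, gripper open.
Joint ranges: [-2.87, 2.87], [-0.86, 2.18], [0.17, 2.46], [-1.51, 4.65], [0.06, 2.69], [-2.65, 2.65]. Speed limits (rad/s): [2.57, 2.57, 3.01, 3.14, 3.14, 3.14].

INTERFACE

Orientations are given as a rotation vector (axis times angle).
In Python, from rig import arm gives the robot as it stands.
- The arm moves only by the tool step_arm, never from a script. Its argument "series" is a list of rows, each a list of 3 entries, a list of its own where there are three numbers: the closure, from 0 (fully open) to 1 (shut), then the shift along the tool's x, y, z in cm, then the turn about the tool's z in degrees. A call has exactly 5 rows; each row shifts and turns the commanded pose from where the row before left it, along the tool's axes as they then stand; what a row does not reach is not made up. A row lasts 1/10 s, in which the tool goes at most 50 mm and 8.59 degrees, less where a joint would pass 70% of its speed; a pose out of reach is approached as far as the arm can. A call is refused whole if a number of a shift passes 5 or a number of a turn 8.59, either way. A call with a gripper value outside its range is refused whole. The fingers move at their own pace and stop on an object; "newtons" is the grip in N (left out, the last holds). Time passes only in rows, so rows that do not move let the fingers close, or fill a call up. It gives the time, the measured TCP pose, the force, the opening and the grip force at its end, in the units of the state.
- arm.state(): the state, without advancing time (a new reading comes with each control period).
- arm.get_image(name): name is "scene" or "top" or "wrist"; returns the picture (400x640x3 uint8, red, green, blue); there is no depth.
- arm.calibration(name): a dict with "vertical_fov" (degrees; the focal length in pixels is half the picture's height over the tangent of half this angle, whatever the lens; pixels are square), "cx", "cy" (the principal point, pixels), "dist" ([k1, k2, p1, p2, k3] as OpenCV has them; the pictures are not rectified), "extrinsics" (4x4, takes a point from world to camera coordinates); the wrist camera has in their place "mount" (4x4, takes a point from camera to tool coordinates, whose origin is the TCP and whose axes are the flange's). Camera axes: x right, y up, looking along -z (the intrinsics and any distortion apply to the point x, -y, -z); pixel columns grow to the right and rows downward; lengths in m; the calibration is good to about 2 mm. A picture is of the moment at which its call begins: read the wrist's pose just before it. calibration takes no time and is no camera call.
- arm.close_job(): hands the job in; it is judged then, once.
The state is a dict: "time_s": time; "joints": joint angles; "joint_vel": joint speeds; "joint_efforts": joint torques, N m; "tcp_pos": TCP position; "tcp_rot": TCP orientation; "force": force on the tool from outside, world axes, zero at the start; "moment": the same for the moment, N m; "width": finger opening in m; "gripper_force": force on a finger pad.
Only numpy, scipy, OpenCV 4.12 (cv2) and the standard library are available. Lean on these libraries where they do the work, as an engineer would, in place of code of your own. Each camera call takes 0.05 s, during which the arm holds its last target. There are 200 camera calls.

## Working session

There is one attempt and no reset: what is moved stays moved. The work goes in short steps, Python scripts to look and compute and a tool call to move; the robot and the scene stay as the last step left them, time stands still between calls to the robot, and variables do not carry over. Pictures are saved under pics/ and viewed, at most 10 in all, crops included, and the job is handed in when it is done.

Besides the shell and the picture viewer there is one more tool, called as a command line: name --argument value ..., lists and objects as JSON in quotes. step_arm: Moves the arm, as the interface text tells. Its arguments: {"type":"object","properties":{"series":{"type":"array"},"newtons":{"type":"number"}},"required":["series"]}

```bash
ls; mkdir -p pics; python3 - <<'E'
from rig import arm
import cv2
for n in("scene","top"):
    im=arm.get_image(n); cv2.imwrite(f"pics/{n}0.png",im[:,:,::-1]); c=arm.calibration(n); print(n,c)
print(arm.calibration("wrist")); print(arm.state())
E
```

```text
pics
scene {'vertical_fov': 48.69391864935238, 'cx': 316.02015514608144, 'cy': 204.3967617063524, 'dist': array([0.03390524, 0.        , 0.        , 0.        , 0.        ]), 'extrinsics': array([[-0.65192113,  0.75804866, -0.01900174,  0.3967861 ],
       [-0.53982685, -0.44636084,  0.71368689,  0.24853664],
       [ 0.53252776,  0.47552521,  0.70020709, -1.84210718],
       [ 0.        ,  0.        ,  0.        ,  1.        ]])}
top {'vertical_fov': 48.94670704379308, 'cx': 313.8503620339855, 'cy': 194.5418077015454, 'dist': array([-0.11366769,  0.        ,  0.        ,  0.        ,  0.        ]), 'extrinsics': array([[-1.63906926e-03, -9.99968075e-01,  7.82068111e-03,
        -1.65240397e-02],
       [ 9.87027820e-01, -3.62216722e-04,  1.60548907e-01,
        -5.88837596e-01],
       [-1.60540948e-01,  7.98238061e-03,  9.86996902e-01,
        -1.21764076e+00],
       [ 0.00000000e+00,  0.00000000e+00,  0.00000000e+00,
         1.00000000e+00]])}
{'vertical_fov': 71.80889912723623, 'cx': 313.2590272816998, 'cy': 198.37181808896727, 'dist': array([-0.04783749,  0.        ,  0.      
[... 365 characters left out ...]
.00000000e+00]])}
{'time_s': 0.1, 'joints': array([-1.25870002e+00,  9.17577429e-02,  1.23171968e+00, -4.42715187e-06,
        1.81980244e+00, -5.67005868e-02]), 'joint_vel': array([-0.00104176, -0.0015846 , -0.00230475,  0.00107199,  0.00209973,
        0.00128708]), 'joint_efforts': array([ 1.48587918e-03, -4.47857380e+01, -4.07568955e+01,  6.99382718e-02,
        2.84520542e-02, -1.24449407e-04]), 'tcp_pos': array([ 0.21622694, -0.55945418,  0.24666124]), 'tcp_rot': array([-3.08668811e+00, -5.75718970e-01,  3.44016104e-04]), 'force': array([-0.52464106,  1.13837256, -0.0292794 ]), 'moment': array([-0.03030084,  0.00235581,  0.00223091]), 'gripper_force': 0.0, 'width': 0.08780612578698636}
```

View pics/top0.png

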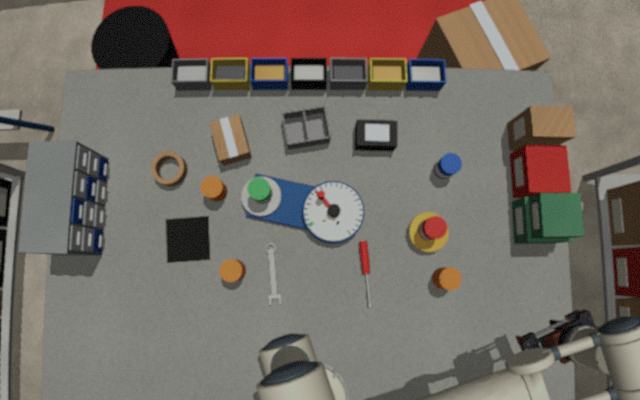

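View pics/scene0.png

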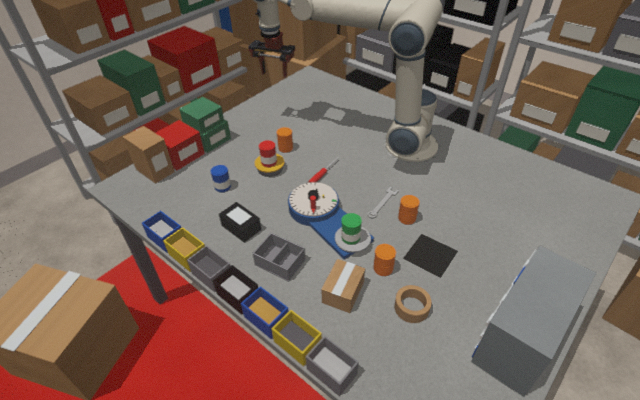

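Candidates: for the green tub, only green one at top (259,188), on the pan. For the red tub: red at (434,228) on the yellow stand; the look-alikes are the orange tubs at (212,188), (232,271), (448,279) and the blue one at (449,165). Dial at (333,211), mat (188,239). Next comes a close crop plus segmentation.

```bash
cat > h.py <<'E'
import numpy as np, cv2
from rig import arm
from scipy.spatial.transform import Rotation as R
from scipy.optimize import least_squares
F=np.diag([1,-1,-1.])
class Cam:
    def __init__(s,n,pose=None):
        c=arm.calibration(n); f=200/np.tan(np.radians(c["vertical_fov"])/2)
        s.K=np.array([[f,0,c["cx"]],[0,f,c["cy"]],[0,0,1]]); s.d=np.array(c["dist"],float)
        if n=="wrist":
            T=np.eye(4); T[:3,:3]=R.from_rotvec(pose[1]).as_matrix(); T[:3,3]=pose[0]
            E=np.linalg.inv(T@c["mount"])
        else: E=np.array(c["extrinsics"])
        s.Rm=F@E[:3,:3]; s.t=F@E[:3,3]
    def proj(s,P):
        return cv2.projectPoints(np.atleast_2d(P).astype(float),cv2.Rodrigues(s.Rm)[0],s.t,s.K,s.d)[0].reshape(-1,2)
    def ray(s,uv):
        n=cv2.undistortPoints(np.array(uv,float).reshape(-1,1,2),s.K,s.d).reshape(-1,2)
        D=np.c_[n,np.ones(len(n))]@s.Rm
        return -s.Rm.T@s.t, D
    def atz(s,uv,z):
        c,D=s.ray(uv); return c+D*((z-c[2])/D[:,2])[:,None]
def tri(cams,uvs):
    A=[];b=[]
    for c,uv in zip(cams,uvs):
        o,D=c.ray([uv]); d=D[0]/np.linalg.norm(D[0]); M=np.eye(3)-np.outer(d,d); A.append(M);b.append(M@o)
    A=np.vstack(A);b=np.hstack(b); x=np.linalg.lstsq(A,b,rcond=None)[0]
    return x,np.linalg.norm(A@x-b)
def blob(im,colour,win=None):
    hsv=cv2.cvtColor(im,cv2.COLOR_RGB2HSV); h,s,v=[hsv[...,i].astype(int) for i in range(3)]
    m={"green":(h>45)&(h<85)&(s>120)&(v>50),"red":((h<6)|(h>174))&(s>150)&(v>70),
       "yellow":(h>18)&(h<33)&(s>130)&(v>110)}[colour].astype(np.uint8)
    if win: k=np.zeros_like(m); k[win[1]:win[3],win[0]:win[2]]=1; m*=k
    return m
E
python3 - <<'E'
from h import *
t=cv2.imread("pics/top0.png");s=cv2.imread("pics/scene0.png")
a=cv2.resize(t[150:300,160:480],(800,375),interpolation=3); b=cv2.resize(s[130:285,230:460],(334,225),interpolation=3)
b=cv2.resize(s[165:255,280:380],(250,225),interpolation=3); c=cv2.resize(s[120:200,240:340],(281,225),interpolation=3); d=cv2.resize(t[180:245,300:370],(242,225),interpolation=3)
cv2.imwrite("pics/c1.png",np.vstack([a,np.hstack([b,c,d,np.zeros((225,27,3),np.uint8)])]))
W={"top":{"green":(240,170,280,205),"red":(415,210,455,245),"yellow":(400,205,460,260)},"scene":{"green":(335,205,370,250),"red":(255,135,282,172),"yellow":(245,140,292,182)}}
for n,im in(("top",t),("scene",s)):
    for col,w in W[n].items():
        m=blob(im[:,:,::-1].copy(),col,w); k,l,st,ce=cv2.connectedComponentsWithStats(m)
        print(n,col,[(st[i].tolist(),ce[i].round(1).tolist()) for i in range(1,k) if st[i,4]>20])
T=Cam("top")
print(T.atz([[259,188],[434,228]],.12).round(3)); print(T.atz([[333,211]],.05),T.atz([[188,239]],.003))
E
```

```text
top green [([249, 179, 21, 22, 276], [258.6, 189.8])]
top red [([423, 217, 23, 22, 396], [434.1, 227.5])]
top yellow [([409, 213, 39, 39, 602], [424.4, 234.9])]
scene green [([342, 214, 19, 20, 283], [350.5, 222.3])]
scene red [([259, 141, 16, 16, 211], [266.9, 148.3])]
scene yellow [([255, 154, 29, 18, 228], [269.6, 164.5])]
[[ 0.595  0.133  0.12 ]
 [ 0.485 -0.342  0.12 ]]
[[ 0.54074864 -0.07176605  0.05      ]] [[0.46294723 0.35511769 0.003     ]]
```

View pics/c1.png

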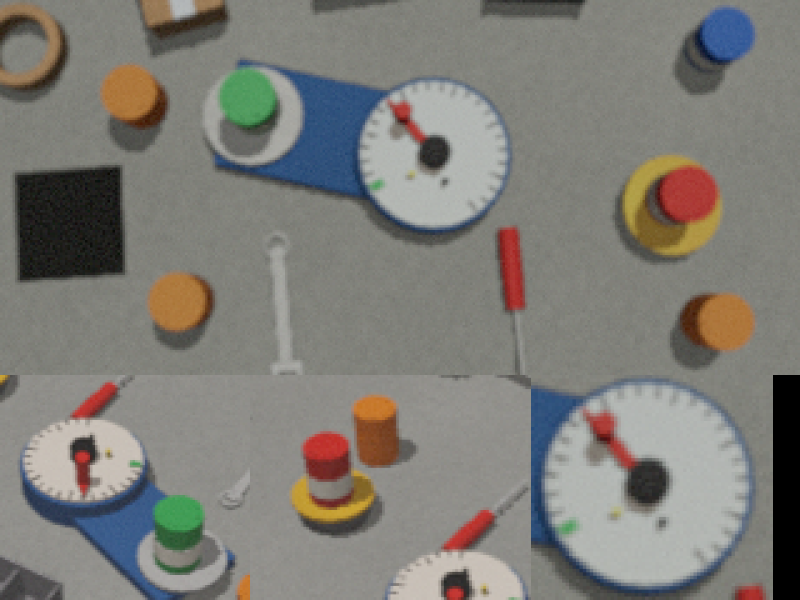

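The crop confirms it: green tub is on the pan (259,189) and the red one is on the yellow stand (435,228). The orange and blue tubs are bystanders. The hand's post is at about (320,194) and the zero mark at about (310,224), so the push is counter-clockwise. First I'll align the tool with the world axes and rise.

step_arm --series '[[0,[0,0,-2],8.5],[0,[0,0,-2],8.5],[0,[0,0,-1.5],4.1],[0,[4,-3,0],0],[0,[5,-3,0],0]]'

```text
time_s: 0.6
tcp_pos: [0.2989, -0.5038, 0.3028]
tcp_rot: [3.141, -0.005, 0.0]
force: [-0.1, -1.3, 0.7]
width: 0.0881
gripper_force: 0.0
```

step_arm --series '[[0,[5,-3,0],0],[0,[5,-3,0],0],[0,[3,-3,0],0],[0,[0,0,0],0],[0,[0,0,0],0]]'

```text
time_s: 1.1
tcp_pos: [0.4153, -0.4218, 0.3022]
tcp_rot: [-3.141, -0.004, 0.001]
force: [-0.1, 0.3, 0.5]
width: 0.088
gripper_force: 0.0
```

```bash
cat > snap.py <<'E'
from h import *; import sys,pickle
s=arm.state(); im=arm.get_image("wrist"); n=sys.argv[1]
cv2.imwrite(f"pics/{n}.png",im[:,:,::-1]); pickle.dump((s["tcp_pos"],s["tcp_rot"]),open(f"pics/{n}.pkl","wb"))
print(s["time_s"],s["tcp_pos"].round(4),R.from_rotvec(s["tcp_rot"]).as_matrix().round(3).tolist(),s["joints"].round(2),np.abs(s["joint_vel"]).max())
E
python3 snap.py w1
```

```text
1.1 [ 0.4153 -0.4218  0.3022] [[1.0, 0.003, -0.001], [0.003, -1.0, 0.0], [-0.001, -0.0, -1.0]] [-0.85  0.09  1.14 -0.    1.92  0.72] 0.04388401988872821
```

View pics/w1.png

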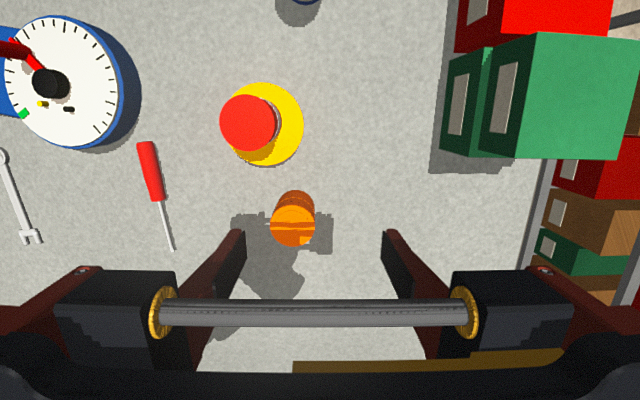

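The wrist view shows red tub lid at (248,122) on the yellow stand (262,124), and the dial at the left (60,82). Now I'll take more viewpoints towards the station.

step_arm --series '[[0,[0,-5,0],0],[0,[0,-5,0],0],[0,[0,-5,0],0],[0,[0,0,0],0],[0,[0,0,0],0]]'

```text
time_s: 1.65
tcp_pos: [0.4141, -0.2729, 0.3032]
tcp_rot: [3.14, -0.0, 0.001]
force: [0.6, -0.5, -0.4]
width: 0.088
gripper_force: 0.0
```

```bash
python3 snap.py w2
```

```text
1.65 [ 0.4141 -0.2729  0.3032] [[1.0, -0.0, 0.001], [-0.0, -1.0, -0.001], [0.001, 0.001, -1.0]] [-0.65 -0.17  1.39 -0.    1.92  0.92] 0.03700049282260298
```

step_arm --series '[[0,[1,-5,0],0],[0,[1,-5,0],0],[0,[1,-5,0],0],[0,[0,-5,0],0],[0,[0,0,0],0]]'

```text
time_s: 2.2
tcp_pos: [0.4446, -0.0723, 0.3028]
tcp_rot: [-3.14, -0.008, -0.0]
force: [0.1, -0.1, 0.7]
width: 0.088
gripper_force: 0.0
```

```bash
sleep 0; python3 snap.py w3
```

```text
2.2 [ 0.4446 -0.0723  0.3028] [[1.0, 0.005, 0.0], [0.005, -1.0, 0.001], [0.0, -0.001, -1.0]] [-0.24 -0.29  1.49  0.    1.94  1.33] 0.09137130837639652
```

step_arm --series '[[0,[0,-5,0],0],[0,[0,-5,0],0],[0,[0,-4,0],0],[0,[0,0,0],0],[0,[0,0,0],0]]'

```text
time_s: 2.75
tcp_pos: [0.4447, 0.0632, 0.3022]
tcp_rot: [3.14, -0.001, -0.001]
force: [-0.9, -0.2, -0.7]
width: 0.0878
gripper_force: 0.0
```

```bash
python3 snap.py w4; python3 - <<'E'
import cv2,numpy as np
cv2.imwrite("pics/c2.png",cv2.resize(np.vstack([np.hstack([cv2.imread("pics/w2.png"),cv2.imread("pics/w3.png")]),np.hstack([cv2.imread("pics/w4.png"),cv2.imread("pics/w1.png")])]),(800,500),interpolation=cv2.INTER_AREA))
E
```

```text
2.75 [0.4447 0.0632 0.3022] [[1.0, -0.001, -0.001], [-0.001, -1.0, -0.001], [-0.001, 0.001, -1.0]] [ 0.07 -0.29  1.49 -0.    1.94  1.64] 0.030285592899133428
```

View pics/c2.png

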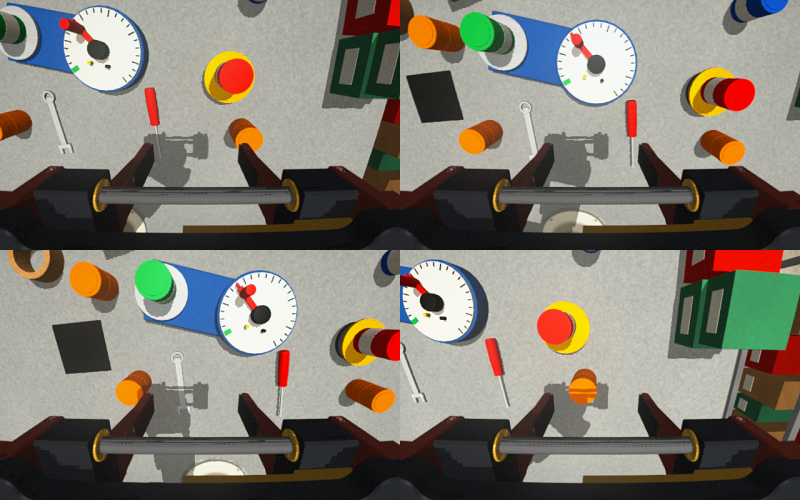

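```bash
cat > fit.py <<'E'
from h import *; import pickle
th=np.linspace(0,2*np.pi,48,endpoint=False); U=np.c_[np.cos(th),np.sin(th)]
def load(n):
    if n in("top0","scene0"): return cv2.imread(f"pics/{n}.png")[:,:,::-1].copy(),Cam(n[:-1])
    return cv2.imread(f"pics/{n}.png")[:,:,::-1].copy(),Cam("wrist",pickle.load(open(f"pics/{n}.pkl","rb")))
def mask(im,kind,c,r):
    hsv=cv2.cvtColor(im,cv2.COLOR_RGB2HSV); h,s,v=[hsv[...,i].astype(int) for i in range(3)]
    m={"green":(h>45)&(h<85)&(s>100)&(v>140),"red":((h<6)|(h>174))&(s>150)&(v>190),"yellow":(h>22)&(h<33)&(s>150)&(v>110),
       "white":(s<40)&(v>222),"black":(v<70)&(s<90)}[kind].astype(np.uint8)
    k=np.zeros_like(m); cv2.circle(k,c,r,1,-1); m*=k
    n,l,st,_=cv2.connectedComponentsWithStats(m); i=1+np.argmax(st[1:,4]); return (l==i)
def disc(obs,x0,kind,fixr=None):
    D=[]
    for n,c,r in obs:
        im,cam=load(n); m=mask(im,kind,c,r); ys,xs=np.nonzero(m); p=np.c_[xs,ys]; S=(p@U.T).max(0)+.3
        D.append((cam,S)); print("  ",n,p.min(0),p.max(0),len(p))
    def f(x):
        r=fixr or x[3]; P=np.c_[x[0]+r*np.cos(th),x[1]+r*np.sin(th),np.full(48,x[2])]
        return np.hstack([(cam.proj(P)@U.T).max(0)-S for cam,S in D])
    s=least_squares(f,x0,loss="soft_l1"); print(kind,s.x.round(4),"rms",np.sqrt((s.fun**2).mean()).round(2)); return s.x
E
python3 - <<'E'
from fit import *
disc([("w3",(130,51),55),("w4",(248,48),55)],[.595,.133,.12,.031],"green")
disc([("w1",(248,122),55),("w2",(378,122),55)],[.485,-.342,.12,.031],"red")
disc([("w1",(262,124),60),("w2",(366,123),60),("top0",(428,232),28)],[.485,-.342,.035,.058],"yellow")
disc([("w2",(160,75),70),("w3",(314,99),72),("w4",(413,99),72)],[.54,-.07,.05,.085],"white")
disc([("w3",(160,62),60),("w4",(258,64),60)],[.595,.133,.035,.058],"white")
im,_=load("w4"); print(im[180,200],im[110,450],im[80,270])
T=Cam("top");c=T.atz([[320.4,194]],.1)[0];print("post~",c)
for z,p in((.003,[(56,155)]),):
    for n,q in(("w3",(56,155)),("w4",(131,155))):
        im,cam=load(n); m=mask(im,"black",q,60); ys,xs=np.nonzero(m); print("mat",cam.atz([[xs.mean(),ys.mean()]],.003).round(4),len(xs))
E
```

```text
w3 [95 19] [150  81] 2680
   w4 [216  15] [274  79] 2978
green [0.5954 0.1353 0.119  0.0315] rms 0.2
   w1 [219  95] [274 150] 2458
   w2 [351  94] [404 149] 2391
red [ 0.4886 -0.3459  0.1173  0.0313] rms 0.33
   w1 [231  82] [303 164] 2149
   w2 [327  82] [407 164] 1668
   top0 [410 213] [434 240] 143
yellow [ 0.4836 -0.3503  0.0324  0.0572] rms 6.31
   w2 [102  12] [224 144] 9978
   w3 [252  35] [376 164] 10508
   w4 [351  36] [474 164] 9787
white [ 0.5419 -0.0717  0.0503  0.0839] rms 0.39
   w3 [140  73] [201 111] 580
   w4 [216  22] [299 111] 1884
white [0.5832 0.1384 0.0279 0.0524] rms 15.95
[172 172 160] [248 249 242] [93 96 88]
post~ [ 0.58181276 -0.03477232  0.1       ]
mat [[0.4669 0.3539 0.003 ]] 5415
mat [[0.4674 0.3559 0.003 ]] 6031
```

step_arm --series '[[0,[4.5,-2.2,0],0],[0,[4.5,-2.2,0],0],[0,[4.5,-2.2,2],0],[0,[1.6,-0.6,4],0],[0,[0,0,4],0]]' --newtons 25

```text
time_s: 3.3
tcp_pos: [0.5943, 0.1327, 0.2015]
tcp_rot: [3.141, -0.004, -0.001]
force: [-1.1, 0.0, -0.3]
width: 0.0876
gripper_force: 0.0
```

```bash
python3 -c "
from rig import arm
print(arm.state()['tcp_pos'],arm.state()['force'])"
```

```text
[0.59431783 0.13270489 0.20145059] [-1.05186415  0.03019928 -0.32810957]
```

step_arm --series '[[0,[0.1,-0.2,3],0],[0,[0,0,3.5],0],[0,[0,0,2.5],0],[0,[0,0,1],0],[0,[0,0,0],0]]'

```text
time_s: 3.8
tcp_pos: [0.5923, 0.1348, 0.1022]
tcp_rot: [3.141, -0.004, -0.005]
force: [0.3, -0.4, -0.0]
width: 0.0876
gripper_force: 0.0
```

step_arm --series '[[1,[0,0,0],0],[1,[0,0,0],0],[1,[0,0,0],0],[1,[0,0,0],0],[1,[0,0,0],0]]'

```text
time_s: 4.3
tcp_pos: [0.5934, 0.1366, 0.1058]
tcp_rot: [3.141, 0.0, 0.005]
force: [-0.3, -3.4, 6.2]
width: 0.0618
gripper_force: 25.0
```

step_arm --series '[[1,[0,0,-1],0],[1,[0,0,-2],0],[1,[0,0,-3],0],[1,[0,0,-3],0],[1,[-1,-2,-1],0]]' --newtons 30

```text
time_s: 4.8
tcp_pos: [0.5837, 0.1562, 0.2075]
tcp_rot: [-3.141, 0.003, -0.006]
force: [-0.2, 0.2, -2.4]
width: 0.0616
gripper_force: 30.0
```

step_arm --series '[[1,[-2.4,-4,0],0],[1,[-2.4,-4,0],0],[1,[-2.4,-4,0],0],[1,[-2.4,-4,0],0],[1,[-1.6,-3,0],0]]'

```text
time_s: 5.3
tcp_pos: [0.4678, 0.3495, 0.2035]
tcp_rot: [-3.141, -0.005, 0.004]
force: [0.8, 0.9, -4.5]
width: 0.0616
gripper_force: 30.0
```

step_arm --series '[[1,[-0.6,-1,0],0],[1,[0,0,3],0],[1,[0,0,3],0],[1,[0,0,2],0],[1,[0,0,1],0]]'

```text
time_s: 5.8
tcp_pos: [0.4633, 0.356, 0.1107]
tcp_rot: [3.139, 0.001, -0.007]
force: [-0.2, -0.3, -4.6]
width: 0.0618
gripper_force: 30.0
```

```bash
python3 snap.py w5
```

```text
5.8 [0.4633 0.356  0.1107] [[1.0, 0.0, -0.005], [0.0, -1.0, -0.003], [-0.005, 0.003, -1.0]] [0.6  0.07 1.5  0.   1.58 2.17] 0.16075490590280053
```

View pics/w5.png

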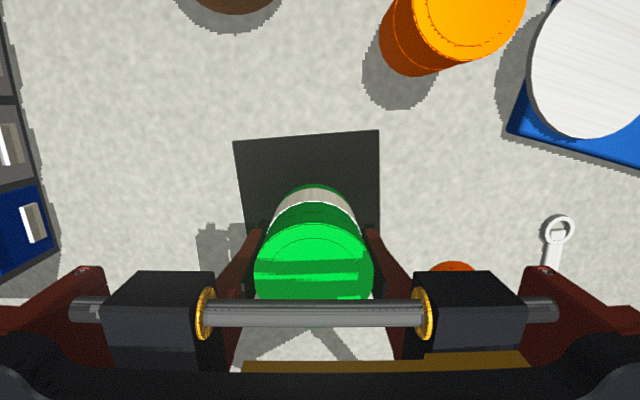

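The green tub is held upright over the mat, mat corners about (233,140)-(380,130), with lid at (313,262) and room all round. Lowering gently.

step_arm --series '[[1,[0,0,1.5],0],[1,[0,0,1],0],[1,[0,0,0.5],0],[1,[0,0,0.3],0],[1,[0,0,0],0]]'

```text
time_s: 6.35
tcp_pos: [0.4644, 0.357, 0.081]
tcp_rot: [3.142, 0.001, -0.0]
force: [-1.1, -0.4, -2.6]
width: 0.0613
gripper_force: 30.0
```

step_arm --series '[[1,[0,0,0.3],0],[1,[0,0,0.3],0],[1,[0,0,0.1],0],[1,[0,0,0.1],0],[1,[0,0,0],0]]'

```text
time_s: 6.85
tcp_pos: [0.4644, 0.357, 0.0739]
tcp_rot: [-3.141, -0.001, -0.0]
force: [-2.4, -1.2, 1.0]
width: 0.062
gripper_force: 30.0
```

step_arm --series '[[1,[0,0,0.1],0],[1,[0,0,0.1],0],[1,[0,0,0],0],[1,[0,0,0],0],[1,[0,0,0],0]]'

```text
time_s: 7.35
tcp_pos: [0.4645, 0.357, 0.0738]
tcp_rot: [-3.141, -0.001, -0.002]
force: [-5.6, -5.2, 11.0]
width: 0.0619
gripper_force: 30.0
```

step_arm --series '[[0,[0,0,0],0],[0,[0,0,0],0],[0,[0,0,0],0],[0,[0,0,-2],0],[0,[0,0,-3],0]]'

```text
time_s: 7.85
tcp_pos: [0.4634, 0.3564, 0.1188]
tcp_rot: [3.139, 0.001, -0.007]
force: [0.9, 0.3, 0.5]
width: 0.0877
gripper_force: 0.0
```

step_arm --series '[[0,[0,0,-5],0],[0,[0,0,-5],0],[0,[0,0,-4],0],[0,[0,3,-3],0],[0,[0,5,0],0]]'

```text
time_s: 8.35
tcp_pos: [0.4652, 0.2785, 0.2962]
tcp_rot: [-3.137, -0.007, -0.012]
force: [1.7, -0.3, 0.0]
width: 0.0879
gripper_force: 0.0
```

step_arm --series '[[0,[0,5,0],0],[0,[0,5,0],0],[0,[0,3,0],0],[0,[0,0,0],0],[0,[0,0,0],0]]'

```text
time_s: 8.85
tcp_pos: [0.4647, 0.1469, 0.2911]
tcp_rot: [-3.141, 0.001, -0.001]
force: [0.3, 1.1, -0.3]
width: 0.0877
gripper_force: 0.0
```

```bash
python3 snap.py w6
```

```text
8.85 [0.4647 0.1469 0.2911] [[1.0, -0.001, 0.0], [-0.001, -1.0, 0.001], [0.0, -0.001, -1.0]] [ 0.24 -0.2   1.43  0.    1.91  1.81] 0.03452097292501911
```

step_arm --series '[[0,[0,5,0],0],[0,[0,5,0],0],[0,[0,4,0],0],[0,[0,0,0],0],[0,[0,0,0],0]]'

```text
time_s: 9.4
tcp_pos: [0.4649, 0.0077, 0.2908]
tcp_rot: [-3.141, -0.001, 0.001]
force: [-0.5, 0.0, -0.5]
width: 0.0878
gripper_force: 0.0
```

```bash
python3 snap.py w7;  python3 - <<'E'
import cv2,numpy as np
cv2.imwrite("pics/c3.png",np.vstack([cv2.imread("pics/w6.png")[0:290],cv2.imread("pics/w7.png")[0:290]]))
E
```

```text
9.4 [0.4649 0.0077 0.2908] [[1.0, 0.0, -0.0], [0.0, -1.0, 0.001], [-0.0, -0.001, -1.0]] [-0.06 -0.26  1.48  0.    1.92  1.51] 0.03272873897353991
```

View pics/c3.png

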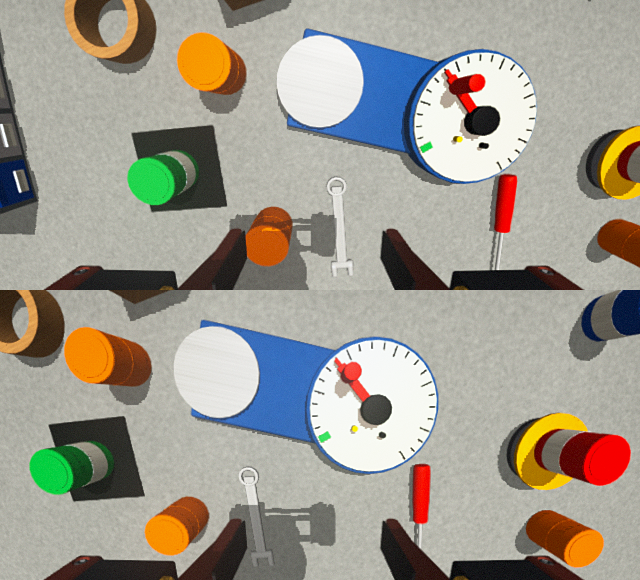

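Pan is empty and flat-lit at w6 (320,82) / w7 (217,82). Post top is at w6 (479,83) / w7 (352,81), and the zero bar at w6 (426,147). The green tub is standing on the mat. Next I'll compute the geometry.

```bash
sed -i 's/"white":(s<40)&(v>222)/"white":(s<40)\&(v>222),"pan":(s<25)\&(v>205)/' fit.py; python3 - <<'E'
from fit import *
p=disc([("w6",(320,81),60),("w7",(217,82),60)],[.595,.133,.035,.058],"pan")
d=disc([("w6",(474,116),75),("w7",(372,115),75)],[.54,-.07,.05,.084],"white")
g=disc([("w6",(155,180),45),("w7",(60,180),45)],[.464,.357,.088,.031],"green")
cs=[load("w6")[1],load("w7")[1]]
q,e=tri(cs,[(479,83),(352,81)]); print("post",q.round(4),e)
z=np.mean([c.atz([u],.05)[0] for c,u in zip(cs,[(426,147),(324,147)])],0); print("zero bar",z.round(4))
y=p[:2]-d[:2]; print("len",np.linalg.norm(y)); psi=np.arctan2(y[1],y[0])-np.pi/2
a=np.arctan2(*(q[:2]-d[:2])[::-1]); az=np.arctan2(*(z[:2]-d[:2])[::-1])
print("psi",psi,"post ang",a,"r",np.linalg.norm(q[:2]-d[:2]),"zero",psi+2.3,az,"joint",psi+2.3-a)
E
```

```text
w6 [277  36] [362 126] 6193
   w7 [174  37] [258 126] 6045
pan [0.5887 0.1389 0.0348 0.0576] rms 0.26
   w6 [415  53] [535 180] 9102
   w7 [310  50] [436 180] 10453
white [ 0.5419 -0.0714  0.0497  0.084 ] rms 0.2
   w6 [127 158] [174 204] 1731
   w7 [ 29 159] [ 72 204] 1504
green [0.4663 0.3563 0.0886 0.0313] rms 0.23
post [ 0.5821 -0.0334  0.1117] 0.00013906057672997174
zero bar [ 0.5051 -0.0068  0.05  ]
len 0.21544642148684037
psi -0.21856364602104206 post ang 0.7573333360344634 r 0.055304055518736815 zero 2.0814363539789578 2.0897124803462033 joint 1.3241030179444944
```

Geometry agrees with the text: radius 55 mm, pan–dial distance 215 mm. The hand is at about 1.32 rad. The closed fingers go on the post's far (+x) side at (0.620,-0.027), then push along -x to about x=0.535.

step_arm --series '[[1,[4,0.9,0],0],[1,[4,0.9,0],0],[1,[4,0.9,0],0],[1,[3,0.7,0],0],[1,[0.5,0,3],0]]' --newtons 20

```text
time_s: 9.95
tcp_pos: [0.6237, -0.025, 0.2629]
tcp_rot: [3.141, 0.005, 0.009]
force: [-0.9, -0.3, 0.1]
width: 0.0511
gripper_force: 0.0
```

step_arm --series '[[1,[0,0,4],0],[1,[0,0,4],0],[1,[0,0,3],0],[1,[0,0,0],0],[1,[0,0,0],0]]'

```text
time_s: 10.45
tcp_pos: [0.6198, -0.025, 0.1513]
tcp_rot: [-3.141, -0.005, 0.001]
force: [-0.2, 0.1, 1.6]
width: 0.0117
gripper_force: 0.0
```

step_arm --series '[[1,[0,0,1.5],0],[1,[0,0,1.5],0],[1,[0,0,1],0],[1,[0,0,0],0],[1,[0,0,0],0]]'

```text
time_s: 10.95
tcp_pos: [0.6194, -0.027, 0.1108]
tcp_rot: [-3.141, -0.0, 0.001]
force: [-0.5, -0.3, -0.8]
width: 0.001
gripper_force: 0.0
```

step_arm --series '[[1,[-1,0,0],0],[1,[-1,0,0],0],[1,[-1,0,0],0],[1,[-1,0,0],0],[1,[-1,0,0],0]]'

```text
time_s: 11.45
tcp_pos: [0.5783, -0.0104, 0.1138]
tcp_rot: [-3.11, -0.017, -0.042]
force: [38.7, 66.6, -11.5]
width: 0.0005
gripper_force: 27.9
```

step_arm --series '[[1,[-1,0,0],0],[1,[-0.7,0,0],0],[1,[-0.5,0,0],0],[1,[0,0,0],0],[1,[0,0,0],0]]'

```text
time_s: 11.95
tcp_pos: [0.5472, -0.0274, 0.1116]
tcp_rot: [3.141, 0.0, 0.001]
force: [-1.2, -0.7, -0.3]
width: 0.0
gripper_force: 0.0
```

step_arm --series '[[1,[0,0,-4],0],[1,[0,0,-5],0],[1,[0,0,-5],0],[1,[-4,0,-4],0],[1,[-4,0,0],0]]'

```text
time_s: 12.45
tcp_pos: [0.4729, -0.0283, 0.2923]
tcp_rot: [3.14, -0.002, 0.013]
force: [-1.1, -1.0, 0.9]
width: 0.0008
gripper_force: 0.0
```

step_arm --series '[[1,[0,0,0],0],[1,[0,0,0],0],[1,[0,0,0],0],[1,[0,0,0],0],[1,[0,0,0],0]]'

```text
time_s: 12.95
tcp_pos: [0.4728, -0.0271, 0.2856]
tcp_rot: [-3.141, -0.001, 0.003]
force: [-0.1, -0.1, 0.1]
width: 0.0005
gripper_force: 0.0
```

```bash
python3 snap.py w8; python3 - <<'E'
import cv2
cv2.imwrite("pics/c4.png",cv2.imread("pics/w8.png"))
E
```

```text
12.95 [ 0.4728 -0.0271  0.2856] [[1.0, 0.0, -0.002], [0.0, -1.0, 0.0], [-0.002, -0.0, -1.0]] [-0.13 -0.23  1.47 -0.    1.9   1.44] 0.0033767112012234356
```

View pics/c4.png

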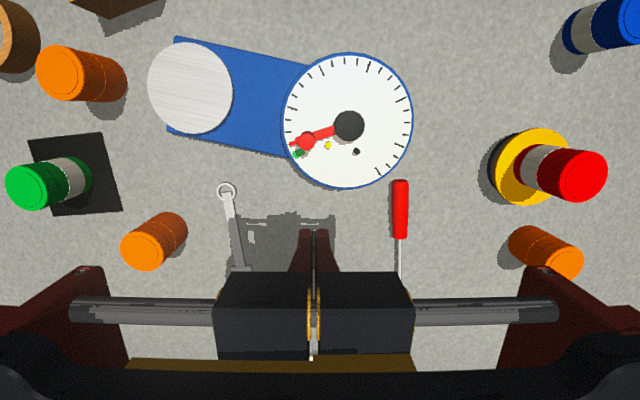

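The hand now lies near the zero bar: post (306,140), hub (348,126), bar (299,151). I'll measure how far it still has to go.

```bash
python3 - <<'E'
from fit import *
im,c=load("w8")
C=np.array([.5419,-.0714]);psi=-.2186
for th_ in(0,.05,.1,.15,.2,.3):
    a=psi+2.3-th_; u=np.array([np.cos(a),np.sin(a)])
    print(th_,[c.proj([*(C+r*u),z]).round(1).tolist() for r,z in((.055,.105),(.08,.061),(.03,.061))])
hsv=cv2.cvtColor(im,cv2.COLOR_RGB2HSV);m=((hsv[...,0]<6)|(hsv[...,0]>174))&(hsv[...,1]>150)&(hsv[...,2]>90)
k=np.zeros_like(m);k[110:165,285:340]=1
ys,xs=np.nonzero(m&k);print(xs.min(),xs.max(),ys.min(),ys.max());
dt=cv2.distanceTransform((m&k).astype(np.uint8),cv2.DIST_L2,5);print(np.unravel_index(dt.argmax(),dt.shape),dt.max())
# direction of flat arm near hub
P=c.atz(np.c_[xs,ys],.061); s=np.hypot(*(P[:,:2]-C).T); q=P[(s<.04)][:,:2]-C; print("arm ang joint", psi+2.3-np.arctan2(q[:,1].mean(),q[:,0].mean()),len(q))
q=P[(s>.075)][:,:2]-C; print("tip",psi+2.3-np.arctan2(q[:,1].mean(),q[:,0].mean()),len(q), C+.055*np.array([np.cos(psi+2.3),np.sin(psi+2.3)]))
E
```

```text
0 [[[310.2, 150.8]], [[293.9, 155.8]], [[327.5, 136.8]]]
0.05 [[[309.0, 148.7]], [[292.4, 153.1]], [[326.9, 135.8]]]
0.1 [[[308.0, 146.5]], [[291.1, 150.3]], [[326.5, 134.7]]]
0.15 [[[307.1, 144.2]], [[289.8, 147.5]], [[326.0, 133.6]]]
0.2 [[[306.3, 141.9]], [[288.8, 144.5]], [[325.7, 132.5]]]
0.3 [[[305.0, 137.2]], [[287.0, 138.5]], [[325.1, 130.2]]]
289 335 125 149
(np.int64(141), np.int64(306)) 8.4
arm ang joint 0.20666587087047672 152
tip 0.20951720875729918 13 [ 0.51502128 -0.02341527]
```

step_arm --series '[[1,[4.5,-0.3,0],0],[1,[4.4,0,0],0],[1,[0,0,4],0],[1,[0,0,4],0],[1,[0,0,4],0]]'

```text
time_s: 13.5
tcp_pos: [0.5619, -0.0238, 0.1641]
tcp_rot: [-3.142, -0.001, 0.002]
force: [0.5, -0.1, -0.6]
width: 0.0004
gripper_force: 0.0
```

step_arm --series '[[1,[0,0,3],0],[1,[0,0,2],0],[1,[0,0,0.5],0],[1,[0,0,0],0],[1,[0,0,0],0]]'

```text
time_s: 14.0
tcp_pos: [0.562, -0.0239, 0.113]
tcp_rot: [3.141, 0.001, 0.003]
force: [-0.2, -0.3, 0.2]
width: 0.0006
gripper_force: 0.0
```

step_arm --series '[[1,[-0.7,0,0],0],[1,[-0.6,0,0],0],[1,[-0.6,0,0],0],[1,[-0.4,0,0],0],[1,[-0.2,0,0],0]]'

```text
time_s: 14.5
tcp_pos: [0.5362, -0.0242, 0.1121]
tcp_rot: [3.141, 0.0, 0.003]
force: [1.9, -1.0, -0.7]
width: 0.0006
gripper_force: 0.9
```

step_arm --series '[[1,[-0.1,0,0],0],[1,[0,0,0],0],[1,[0,0,0],0],[1,[0,0,0],0],[1,[0,0,0],0]]'

```text
time_s: 15.0
tcp_pos: [0.5353, -0.0237, 0.1113]
tcp_rot: [-3.141, -0.001, 0.001]
force: [0.9, -0.1, 0.8]
width: 0.0002
gripper_force: 0.4
```

Little force so far, so it isn't on the stop yet. I'll push on in small steps.

step_arm --series '[[1,[-0.1,0,0],0],[1,[-0.1,0,0],0],[1,[0,0,0],0],[1,[0,0,0],0],[1,[0,0,0],0]]'

```text
time_s: 15.5
tcp_pos: [0.5335, -0.0241, 0.1114]
tcp_rot: [3.141, 0.001, 0.001]
force: [3.9, -1.5, -1.5]
width: 0.0004
gripper_force: 1.9
```

step_arm --series '[[1,[-0.1,0,0],0],[1,[-0.1,0,0],0],[1,[0,0,0],0],[1,[0,0,0],0],[1,[0,0,0],0]]'

```text
time_s: 16.0
tcp_pos: [0.533, -0.0242, 0.1115]
tcp_rot: [3.141, 0.001, 0.007]
force: [11.0, -1.7, -4.4]
width: 0.0005
gripper_force: 5.4
```

The force is rising (11 N), so the hand is on the stop. Backing off to check.

step_arm --series '[[1,[1,0,0],0],[1,[1.5,0,0],0],[1,[0,0,-4],0],[1,[0,0,-5],0],[0,[-3,0,-5],0]]'

```text
time_s: 16.5
tcp_pos: [0.5309, -0.0236, 0.245]
tcp_rot: [-3.141, -0.002, 0.005]
force: [-0.2, 0.0, 0.5]
width: 0.0053
gripper_force: 0.0
```

step_arm --series '[[0,[-5,2,-3.5],0],[0,[0,4,0],0],[0,[0,4,0],0],[0,[0,0,0],0],[0,[0,0,0],0]]'

```text
time_s: 17.0
tcp_pos: [0.4913, -0.1197, 0.2712]
tcp_rot: [-3.14, 0.002, 0.003]
force: [0.7, 0.5, 0.0]
width: 0.0449
gripper_force: 0.0
```

```bash
python3 snap.py w9; cat > hand.py <<'E'
from fit import *; import sys
im,c=load(sys.argv[1]); C=np.array([.5419,-.0714]);psi=-.2186
hsv=cv2.cvtColor(im,cv2.COLOR_RGB2HSV);m=((hsv[...,0]<6)|(hsv[...,0]>174))&(hsv[...,1]>150)&(hsv[...,2]>90)
ys,xs=np.nonzero(m);P=c.atz(np.c_[xs,ys],.061)[:,:2]-C;s=np.hypot(*P.T)
for a,b in((.02,.04),(.07,.083)):
    q=P[(s>a)&(s<b)]; print("hand joint",a,psi+2.3-np.arctan2(q[:,1].mean(),q[:,0].mean()),len(q))
E
python3 hand.py w9; python3 hand.py w7; python3 - <<'E'
from fit import *
im,c=load("w9"); t=c.proj([.4886,-.3459,.118])[0]; print(t, c.proj([.485,-.35,.035]))
disc([("w9",tuple(int(v) for v in t),50)],[.4886,-.3459,.118,.031],"red")
E
```

```text
17.0 [ 0.4913 -0.1197  0.2712] [[1.0, -0.001, -0.002], [-0.001, -1.0, 0.001], [-0.002, -0.001, -1.0]] [-0.31 -0.15  1.43  0.    1.87  1.27] 0.032316185027827286
hand joint 0.02 0.0040836394507666185 127
hand joint 0.07 -0.014668842266852167 124
hand joint 0.02 1.3408424185930201 149
hand joint 0.07 1.3555265895281536 33
[514.59829043 195.22409131] [[476.83044476 180.91136066]]
   w9 [488 168] [541 221] 2191
red [ 0.49   -0.3424  0.1235  0.0309] rms 0.26
```

Hand is at zero (0.00 ± 0.02 rad). Next, the red tub.

step_arm --series '[[0,[-0.2,4.5,0],0],[0,[0,4.5,0],0],[0,[0,4.5,0],0],[0,[0,4.5,0],0],[0,[0,4.6,0],0]]' --newtons 30

```text
time_s: 17.55
tcp_pos: [0.4904, -0.3455, 0.2714]
tcp_rot: [-3.14, -0.005, 0.0]
force: [1.2, 0.2, 0.0]
width: 0.0866
gripper_force: 0.0
```

step_arm --series '[[0,[0,0,3],0],[0,[0,0,4],0],[0,[0,0,0],0],[0,[0,0,0],0],[0,[0,0,0],0]]'

```text
time_s: 18.05
tcp_pos: [0.4909, -0.3451, 0.2046]
tcp_rot: [3.139, 0.003, 0.005]
force: [0.2, 0.1, 1.2]
width: 0.0876
gripper_force: 0.0
```

step_arm --series '[[0,[-0.1,0,3.5],0],[0,[0,0,3.5],0],[0,[0,0,2.5],0],[0,[0,0,0.6],0],[0,[0,0,0],0]]'

```text
time_s: 18.55
tcp_pos: [0.4893, -0.3455, 0.102]
tcp_rot: [3.141, 0.002, 0.002]
force: [-0.1, -0.0, 0.2]
width: 0.0876
gripper_force: 0.0
```

step_arm --series '[[1,[0,0,0],0],[1,[0,0,0],0],[1,[0,0,0],0],[1,[0,0,0],0],[1,[0,0,0],0]]'

```text
time_s: 19.05
tcp_pos: [0.4892, -0.3459, 0.1018]
tcp_rot: [3.14, 0.001, 0.002]
force: [-0.4, -0.4, 4.5]
width: 0.0609
gripper_force: 30.0
```

step_arm --series '[[1,[0,0,-1],0],[1,[0,0,-2],0],[1,[0,0,-3],0],[1,[0,0,-3],0],[1,[0,0,-2.5],0]]'

```text
time_s: 19.55
tcp_pos: [0.4885, -0.3453, 0.2167]
tcp_rot: [-3.141, -0.001, 0.001]
force: [-0.5, -0.0, -3.6]
width: 0.0615
gripper_force: 30.0
```

step_arm --series '[[1,[0,-3,0],0],[1,[0,-4,0],0],[1,[0,-4,0],0],[1,[0,-3,0],0],[1,[0,0,0],0]]'

```text
time_s: 20.05
tcp_pos: [0.4886, -0.202, 0.2156]
tcp_rot: [-3.14, -0.007, 0.001]
force: [-0.3, -0.5, -3.2]
width: 0.0613
gripper_force: 30.0
```

```bash
python3 snap.py w10; python3 - <<'E'
from fit import *
im=arm.get_image("top"); cv2.imwrite("pics/top1.png",im[:,:,::-1])
im=arm.get_image("scene"); cv2.imwrite("pics/scene1.png",im[:,:,::-1])
im,c=load("w10"); t=c.proj([.485,-.35,.035])[0]; print(t)
for o in ([("w10",tuple(int(v) for v in t),75)],[("w10",tuple(int(v) for v in t),75),("scene1",(270,164),25)]):
    disc(o,[.4836,-.35,.035],"yellow",.058)
E
```

```text
20.05 [ 0.4886 -0.202   0.2156] [[1.0, 0.005, -0.001], [0.005, -1.0, 0.002], [-0.001, -0.002, -1.0]] [-0.46 -0.1   1.48  0.    1.77  1.11] 0.051055672403999254
[436.57254012 190.34760346]
   w10 [389 144] [482 235] 6664
yellow [ 0.4825 -0.3512  0.0314] rms 0.23
   w10 [389 144] [482 235] 6664Traceback (most recent call last):
  File "<stdin>", line 6, in <module>
  File "fit.py", line 15, in disc
    im,cam=load(n); m=mask(im,kind,c,r); ys,xs=np.nonzero(m); p=np.c_[xs,ys]; S=(p@U.T).max(0)+.3
           ~~~~^^^
  File "fit.py", line 5, in load
    return cv2.imread(f"pics/{n}.png")[:,:,::-1].copy(),Cam("wrist",pickle.load(open(f"pics/{n}.pkl","rb")))
                                                                                ~~~~^^^^^^^^^^^^^^^^^^^^^^
FileNotFoundError: [Errno 2] No such file or directory: 'pics/scene1.pkl'
```

step_arm --series '[[1,[2,-4,0],0],[1,[2,-4.5,0],0],[1,[2,-4.5,0],0],[1,[2,-4.5,0],0],[1,[2,-4.5,0],0]]'

```text
time_s: 20.7
tcp_pos: [0.5894, 0.0149, 0.2151]
tcp_rot: [3.141, -0.003, -0.001]
force: [0.5, -0.2, -3.2]
width: 0.0614
gripper_force: 30.0
```

step_arm --series '[[1,[0,-4.5,0],0],[1,[0,-4.5,0],0],[1,[0,-3,0],0],[1,[0,0,0],0],[1,[0,0,0],0]]'

```text
time_s: 21.2
tcp_pos: [0.5889, 0.1339, 0.2148]
tcp_rot: [3.141, 0.001, -0.002]
force: [-0.2, -0.4, -2.9]
width: 0.0609
gripper_force: 30.0
```

step_arm --series '[[1,[0,-0.4,3],0],[1,[0,0,3.5],0],[1,[0,0,2.5],0],[1,[0,0,1],0],[1,[0,0,0.5],0]]'

```text
time_s: 21.7
tcp_pos: [0.5884, 0.1368, 0.1094]
tcp_rot: [3.141, -0.003, -0.003]
force: [-0.5, 0.1, -3.6]
width: 0.0615
gripper_force: 30.0
```

step_arm --series '[[1,[0,0,0.2],0],[1,[0,0,0.1],0],[1,[0,0,0.1],0],[1,[0,0,0],0],[1,[0,0,0],0]]'

```text
time_s: 22.2
tcp_pos: [0.5888, 0.1387, 0.1073]
tcp_rot: [-3.141, -0.001, -0.002]
force: [-0.1, 0.6, -3.1]
width: 0.0614
gripper_force: 30.0
```

step_arm --series '[[1,[0,0,0.2],0],[1,[0,0,0.1],0],[1,[0,0,0.1],0],[1,[0,0,0],0],[1,[0,0,0],0]]'

```text
time_s: 22.7
tcp_pos: [0.5885, 0.1385, 0.1025]
tcp_rot: [3.142, 0.001, -0.0]
force: [-0.8, -0.1, -4.5]
width: 0.0611
gripper_force: 30.0
```

step_arm --series '[[1,[0,0,0.1],0],[1,[0,0,0],0],[1,[0,0,0],0],[1,[0,0,0],0],[1,[0,0,0],0]]'

```text
time_s: 23.2
tcp_pos: [0.5886, 0.1386, 0.1019]
tcp_rot: [-3.142, -0.001, -0.001]
force: [-0.4, 0.2, -0.9]
width: 0.0612
gripper_force: 30.0
```

step_arm --series '[[1,[0,0,0.1],0],[1,[0,0,0],0],[1,[0,0,0],0],[0,[0,0,0],0],[0,[0,0,0],0]]'

```text
time_s: 23.7
tcp_pos: [0.5887, 0.1385, 0.1005]
tcp_rot: [-3.141, -0.001, -0.001]
force: [0.4, -0.1, -0.7]
width: 0.074
gripper_force: 0.0
```

step_arm --series '[[0,[0,0,0],0],[0,[0,0,-3],0],[0,[0,0,-4],0],[0,[0,0,-4],0],[0,[0,0,-4],0]]'

```text
time_s: 24.2
tcp_pos: [0.5884, 0.1385, 0.2517]
tcp_rot: [3.142, 0.001, -0.001]
force: [0.9, 0.1, 0.1]
width: 0.0878
gripper_force: 0.0
```

step_arm --series '[[0,[-2.5,-4.3,0],0],[0,[-2.5,-4.3,0],0],[0,[-2.5,-4.3,0],0],[0,[-2.5,-4.3,0],0],[0,[-2.3,-4.4,0],0]]'

```text
time_s: 24.7
tcp_pos: [0.4642, 0.3559, 0.2505]
tcp_rot: [-3.141, -0.0, -0.001]
force: [0.1, -0.4, 0.5]
width: 0.088
gripper_force: 0.0
```

step_arm --series '[[0,[0,0,0],0],[0,[0,0,0],0],[0,[0,0,4],0],[0,[0,0,4],0],[0,[0,0,0],0]]'

```text
time_s: 25.2
tcp_pos: [0.464, 0.3513, 0.1633]
tcp_rot: [3.134, -0.003, -0.015]
force: [0.1, -0.1, -0.4]
width: 0.0878
gripper_force: 0.0
```

step_arm --series '[[0,[0,0,0],0],[0,[0,0,2],0],[0,[0,0,2],0],[0,[0,0,0],0],[0,[0,0,0],0]]'

```text
time_s: 25.7
tcp_pos: [0.4665, 0.3546, 0.1332]
tcp_rot: [-3.14, 0.0, -0.004]
force: [-0.3, 1.2, 0.6]
width: 0.088
gripper_force: 0.0
```

step_arm --series '[[0,[0,-0.1,2],0],[0,[0,0,2],0],[0,[0,0,1.5],0],[0,[0,0,0.4],0],[0,[0,0,0],0]]'

```text
time_s: 26.2
tcp_pos: [0.4656, 0.3555, 0.072]
tcp_rot: [-3.142, -0.001, -0.0]
force: [-0.3, 0.8, 0.3]
width: 0.0879
gripper_force: 0.0
```

step_arm --series '[[1,[0,0,0],0],[1,[0,0,0],0],[1,[0,0,0],0],[1,[0,0,0],0],[1,[0,0,0],0]]'

```text
time_s: 26.7
tcp_pos: [0.4657, 0.3561, 0.0725]
tcp_rot: [-3.14, -0.001, -0.002]
force: [-0.5, 2.4, 3.1]
width: 0.0614
gripper_force: 30.0
```

step_arm --series '[[1,[0,0,-1],0],[1,[0,0,-3],0],[1,[0,0,-4],0],[1,[0,0,-4],0],[1,[0,0,-4],0]]'

```text
time_s: 27.2
tcp_pos: [0.4649, 0.3548, 0.2325]
tcp_rot: [3.14, 0.0, -0.002]
force: [1.1, -0.2, -3.0]
width: 0.0614
gripper_force: 30.0
```

step_arm --series '[[1,[0,3,0],0],[1,[0,4.5,0],0],[1,[0,4.5,0],0],[1,[0,4.5,0],0],[1,[0,4.5,0],0]]'

```text
time_s: 27.7
tcp_pos: [0.4647, 0.1435, 0.2312]
tcp_rot: [3.141, 0.001, -0.002]
force: [0.8, 0.7, -3.4]
width: 0.0617
gripper_force: 30.0
```

step_arm --series '[[1,[0,4.5,0],0],[1,[0,4.5,0],0],[1,[0,4.5,0],0],[1,[0,4.5,0],0],[1,[0,4.5,0],0]]'

```text
time_s: 28.2
tcp_pos: [0.4647, -0.0814, 0.2314]
tcp_rot: [3.142, 0.001, -0.002]
force: [2.0, 0.4, -3.7]
width: 0.0615
gripper_force: 30.0
```

step_arm --series '[[1,[0.8,4.5,0],0],[1,[0.8,4.5,0],0],[1,[0,4.5,0],0],[1,[0,4.5,0],0],[1,[0,4.5,0],0]]'

```text
time_s: 28.7
tcp_pos: [0.4809, -0.3063, 0.2311]
tcp_rot: [-3.141, -0.0, 0.003]
force: [1.0, 0.7, -3.3]
width: 0.0615
gripper_force: 30.0
```

step_arm --series '[[1,[0,3,0],0],[1,[0,0,0],0],[1,[0,0,0],0],[1,[0,0,0],0],[1,[0,0,0],0]]'

```text
time_s: 29.2
tcp_pos: [0.482, -0.3334, 0.2318]
tcp_rot: [-3.141, -0.003, -0.0]
force: [1.4, 0.8, -3.1]
width: 0.0619
gripper_force: 30.0
```

step_arm --series '[[1,[0,1.7,2],0],[1,[0,0,3.5],0],[1,[0,0,3.5],0],[1,[0,0,2],0],[1,[0,0,1],0]]'

```text
time_s: 29.7
tcp_pos: [0.4811, -0.3498, 0.1089]
tcp_rot: [-3.139, -0.003, 0.005]
force: [0.0, 1.0, -3.6]
width: 0.0617
gripper_force: 30.0
```

step_arm --series '[[1,[0,0,0.1],0],[1,[0,0,0.1],0],[1,[0,0,0.1],0],[1,[0,0,0],0],[1,[0,0,0],0]]'

```text
time_s: 30.2
tcp_pos: [0.4821, -0.3518, 0.1096]
tcp_rot: [3.141, 0.001, 0.002]
force: [-0.2, 0.9, -4.5]
width: 0.0616
gripper_force: 30.0
```

step_arm --series '[[1,[0,0,0.2],0],[1,[0,0,0.1],0],[1,[0,0,0.1],0],[1,[0,0,0],0],[1,[0,0,0],0]]'

```text
time_s: 30.7
tcp_pos: [0.4818, -0.3515, 0.1045]
tcp_rot: [-3.142, -0.001, 0.0]
force: [0.1, 0.7, -2.4]
width: 0.0616
gripper_force: 30.0
```

step_arm --series '[[1,[0,0,0.1],0],[1,[0,0,0],0],[1,[0,0,0],0],[1,[0,0,0],0],[1,[0,0,0],0]]'

```text
time_s: 31.2
tcp_pos: [0.4819, -0.3515, 0.1045]
tcp_rot: [3.141, 0.001, 0.001]
force: [-2.4, 3.6, 5.2]
width: 0.0618
gripper_force: 30.0
```

In contact. Release, rise and check.

step_arm --series '[[0,[0,0,0],0],[0,[0,0,0],0],[0,[0,0,0],0],[0,[0,0,-3],0],[0,[0,0,-4],0]]'

```text
time_s: 31.7
tcp_pos: [0.4808, -0.3508, 0.1709]
tcp_rot: [-3.138, -0.001, 0.007]
force: [0.4, -1.0, 0.8]
width: 0.0876
gripper_force: 0.0
```

step_arm --series '[[0,[0,0,-5],0],[0,[-2,-4,-5],0],[0,[-2,-5,-2],0],[0,[0,-5,0],0],[0,[0,-5,0],0]]'

```text
time_s: 32.2
tcp_pos: [0.4491, -0.1772, 0.2793]
tcp_rot: [3.14, -0.002, 0.004]
force: [0.6, 0.1, -0.3]
width: 0.0882
gripper_force: 0.0
```

step_arm --series '[[0,[0,-4,0],0],[0,[0,0,0],0],[0,[0,0,0],0],[0,[0,0,0],0],[0,[0,0,0],0]]'

```text
time_s: 32.7
tcp_pos: [0.4494, -0.1394, 0.2779]
tcp_rot: [3.142, -0.002, -0.001]
force: [0.3, -0.0, 0.3]
width: 0.0877
gripper_force: 0.0
```

```bash
python3 snap.py w11; python3 hand.py w11; python3 - <<'E'
from fit import *
im,c=load("w11")
for k,P in(("green",[.4825,-.351,.12]),("red",[.5887,.1389,.12])):
    t=c.proj(P)[0]; print(t); m=mask(im,k,tuple(int(v) for v in t),50); ys,xs=np.nonzero(m); print(k,c.atz([[xs.mean(),ys.mean()]],.12).round(4),"want",P)
E
```

```text
32.7 [ 0.4494 -0.1394  0.2779] [[1.0, -0.001, -0.001], [-0.001, -1.0, -0.0], [-0.001, 0.0, -1.0]] [-0.37 -0.25  1.5  -0.    1.89  1.2 ] 0.0028238175625990153
hand joint 0.02 -0.0020606182864240097 138
hand joint 0.07 0.07672071830962368 123
[505.35834468 162.91260432]
green [[ 0.4831 -0.3509  0.12  ]] want [0.4825, -0.351, 0.12]
[42.80145115 62.35172208]
red [[0.5887 0.1384 0.12  ]] want [0.5887, 0.1389, 0.12]
```

View pics/w11.png

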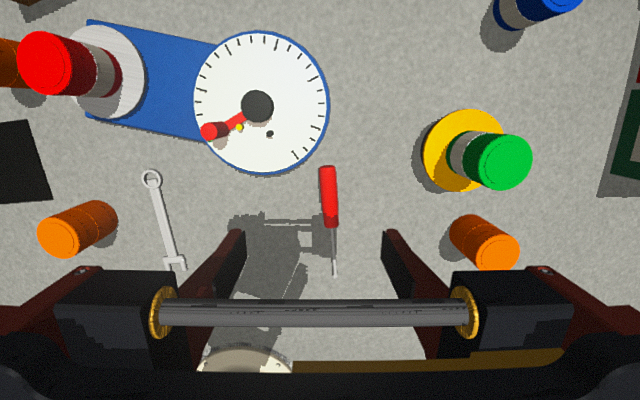

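Red tub is upright on the pan (lid at 42,62), the green one on the stand (lid at 505,162), and the hand against the yellow pin (239,127). All within a millimetre or so, and the arm touches nothing.

```bash
python3 -c "
from rig import arm
print(arm.close_job())"
```

```text
the job is handed in; nothing more can be done
None
```

The tubs are swapped: the last picture shows the red tub on the pan and the green tub on the stand, each within about 1 mm of centre, with the red hand at its zero stop. I handed the job in at about 33 s, and no verdict came back. The first push on the hand's post jammed briefly at about 77 N, under the 120 N wrist limit, and the hand needed a second push.

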